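Open the buffer reservoir's fill port

TASK

Open the fill port of the white buffer reservoir: lift the yellow flip tab and fold it right back, then unscrew the blue cap beneath it by feel, without wrenching it, and lift it off once it springs free. Set the cap down gently, right way up and flat in the orange drip tray, leave the tab folded back, and leave the other things on the bench where they are.

Things in the scene. Friction and masses are not known exactly. Their poses are not given: they have to be found in the camera images.
- tank: White buffer reservoir, 120 x 120 x 70 mm, bolted to the bench; origin at the centre of its underside, z up (also the axis of the fill port and cap), +x towards the flip tab's hinge, y parallel to the hinge. A grey hinge bracket, 14 x 24 mm in plan, stands on its top on the +x side, 39 to 53 mm from the cap's axis, up to 132 mm over the bench.
- flip (a joint): Angle of the yellow flip tab, rad: 0 lying shut over the cap, growing as it is lifted, 2.9 folded right back against its stop. Stiff hinge (about 0.1 N m): the tab stays where it is left.
- flip_grip (a point): Centre of the flip tab's finger tongue, 18 mm wide, 5 mm thick, 85 mm from the hinge axis; shut, it is 137 mm over the bench, level, 39 mm from the cap's axis on the side away from the hinge. Its x points along the tab to the hinge. Between tongue and hinge the tab is a 56 mm disc, 5 mm thick, whose rim is 11 mm from this point. Under the tongue 60 mm are free.
- flip_hinge (a point): Point on the flip tab's hinge axis, 46 mm from the cap's axis, 137 mm over the bench. The hinge axis is parallel to the reservoir's y.
- cap_mid (a point): Centre (half-way up) of the round ribbed blue screw cap: 44 mm diameter, 32 mm tall, about 35 g, z up; 109.5 mm over the bench when screwed down. It unscrews anticlockwise seen from above, by 0.1 to 1.2 rad, different each time and not to be seen from outside; until then it cannot rise. Turning it takes under 0.15 N m.
- port (a point): Top of the fill port's thread, under the cap, on the cap's axis, 110 mm over the bench. When the thread lets go, a spring in the port pushes the cap up 5 mm with about 6 N (a gripper holding it feels this push); it then lifts straight off, clear after 20 mm. About 0.2 rad after letting go comes a hard stop. The thread breaks if the cap is pulled or turned against it with more than about 20 N.
- cap: The same blue cap; origin at the centre of its underside.
- tray_floor (a point): Centre of the inner floor of the shallow orange drip tray, fixed to the bench: 100 x 100 mm outside, 92 mm inside, the floor 5 mm and the rim 10 mm over the bench.
- yellow_rack: Bystander: the yellow tube rack, 85 x 125 x 30 mm; origin at the centre of its underside.
- blue_rack: Bystander: the blue tube rack, 85 x 125 x 30 mm, tubes to 45 mm; origin at the centre of its underside.
- tip_box: Bystander: the white tip box, 80 x 120 x 57 mm, tips to 75 mm; origin at the centre of its underside.
- green_bottle: Bystander: the green bottle, 64 mm diameter, 130 mm tall, blue cap of its own; origin at the centre of its underside.
- amber_jar: Bystander: the amber jar, 54 mm diameter, 85 mm tall; origin at the centre of its underside.
- red_cap: Bystander: the spare red cap, 44 mm diameter, 22 mm tall; origin at the centre of its underside.
- marker: Bystander: the marker pen, 125 x 11 x 11 mm, lying along its own x; origin at the centre of its underside.
Things that resemble listed ones, but are neither listed nor needed, are in the scene too. What is shaped like the tank but pink or red is not meant.

How it is judged (in metres and radians):
On the way, in this order (a step that is already met when the one before it is completed fails the run):
1. the flip tab is folded back by more than 2.0 rad (115 degrees) while the cap is still screwed down (value of joint flip above 2 rad and distance between cap_mid and tank below 0.1125 m), for 0.2 s.
2. the cap is off the port: lifted more than 25 mm above where it was screwed down, above the reservoir (z of cap_mid in the frame of tank above 0.1345 m), for 0.1 s.
At the end, for the whole second after the job is handed in: The flip tab is still folded back (beyond 1.9 rad); the cap stands on the tray's floor within 36 mm of its centre, right way up (within 0.1 rad), at rest and released (value of joint flip above 1.9 rad and horizontal distance between cap_mid and tray_floor below 0.036 m and z of cap_mid in the frame of tray_floor between 0.012 and 0.02 m and angle between cap_mid's own z axis and vertical below 0.1 rad and linear speed of cap below 0.02 m/s); the robot touches nothing.
It fails at once if the cap is wrenched: it bears on the reservoir with more than 35 N (13 N of it is the spring, at rest) (contact force between cap and tank above 35 N).
It fails at once if the reservoir or its flip tab is struck or forced with more than 35 N by the robot (contact force between any of the fingers, the arm and tank above 35 N).
It fails at once if the cap is dropped: it moves faster than 0.7 m/s while the fingers do not hold it (linear speed of cap above 0.7 m/s and contact force between the fingers and cap below 0.01 N).
It fails at once if a bystander (rack, tip box, bottle, jar, red cap or marker) is moved by more than 25 mm (distance of any of yellow_rack, blue_rack, tip_box, green_bottle, amber_jar, red_cap, marker from where it was at the start of the episode above 0.025 m).
It also fails if it takes over 72 s, if anything falls off the work surface, if the arm or the gripper's body presses on something with over 40 N, if the wrist force passes 120 N, or if a joint passes its speed limit or range.

ROBOT

A 6-joint arm with a two-finger parallel gripper is mounted at the origin on the work surface. World frame = base frame: x ahead of the robot, y to its left, z up, the work surface at z = 0. Lengths are in mm, angles in rad, forces in N, time in s.
With the tool pointing down it reaches from about 350 to 975 mm from the base axis. Payload 7.1 kg.
Tool frame: the origin (TCP) lies midway between the tips of the shut fingers; the grasp point (between the pads) lies 19 mm behind it; z points along the fingers, x is the direction in which the jaws open and shut, and the axes are right-handed (so a half turn about z gives the same grasp; the last joint's range is limited). The gripper opens to 88 mm and grips with 3 to 60 N. Pads are 20 mm wide; open, the fingers measure 115 mm over their backs; the gripper's body (75 mm by 178 mm) begins 61 mm behind the grasp point.
Start: joints at [1.215, 0.423, 1.63, -0, 1.089, -0.019], TCP at [206.511, 589.879, 190.975] pointing down, gripper open.
Joint ranges: [-3, 3], [-0.9, 2.11], [0.09, 2.58], [-1.31, 4.45], [0.11, 2.69], [-2.54, 2.54]. Speed limits (rad/s): [2.39, 2.39, 3.01, 3.14, 3.14, 3.14].

INTERFACE

Orientations are given as a rotation vector (axis times angle).
In Python, from workcell import telemetry, imaging, ticket gives the robot as it stands.
- The arm moves only by the tool jog_arm, never from a script. Its arguments are lists of equal length, an entry for each row: "travel": the shift along the world's x, y, z in units of 400 mm (1.0 is 400 mm), a list of three; "dr": the turn, a rotation vector about the world's x, y, z in units of 90 degrees (1.0 is 90 degrees), a list of three. In form: {"travel": [[tx, ty, tz], ...], "dr": [[wx, wy, wz], ...]}. A call has exactly 10 rows; each row is the pose to reach, as a shift and turn from the pose measured when the call began; what a row does not reach only later rows make up. A row lasts 1/10 s, in which the tool goes at most 50 mm and 8.59 degrees, less where a joint would pass 70% of its speed; a pose out of reach is approached as far as the arm can. A call with a number of a shift or a turn outside -1 to 1 is refused whole. A call with a gripper value outside its range is refused whole. "hand" is the opening, from -1 (shut) to 1 (fully open), set as the call begins (left out, the last holds). The fingers move at their own pace and stop on an object; the grip force is fixed at half the most. Time passes only in rows, so rows that repeat a pose let the fingers close, or fill a call up. It gives the time, the measured TCP pose, the force and the opening at its end, in the units of the state.
- telemetry.get_obs(): the state, without advancing time (a new reading comes with each control period).
- imaging.get_image(name): name is "scene" or "top" or "wrist"; returns a dict with "pixels" (420x560x3 uint8, red, green, blue), "range_z" (420x560 float32, mm along the optical axis (not along the pixel's ray), 0 where there is no reading), "fx", "fy", "cx", "cy" (pixels), "extrinsics" (4x4, takes a point from world to camera coordinates). Camera axes: x right, y down, z forward; pixel columns grow to the right and rows downward; lengths in mm; the calibration is good to about 2 mm. A picture is of the moment at which its call begins.
- ticket.close_job(): hands the job in, once; it reports no verdict.
The state is a dict: "t": time; "qpos": joint angles; "qvel": joint speeds; "joint_torque": joint torques, N m; "ee_pos": TCP position; "orientation": TCP orientation; "ft_force": force on the tool from outside, world axes, zero at the start; "moment": the same for the moment, N m; "width": finger opening in mm.
Only numpy, scipy, OpenCV 4.12 (cv2) and the standard library are available. Lean on these libraries where they do the work, as an engineer would, in place of code of your own. Each camera call takes 0.05 s, during which the arm holds its last target. There are 200 camera calls.

## Working session

There is one attempt and no reset: what is moved stays moved. The work goes in short steps, Python scripts to look and compute and a tool call to move; the robot and the scene stay as the last step left them, time stands still between calls to the robot, and variables do not carry over. Pictures are saved under pics/ and viewed, about 8 in all and at most 12, crops included, and the job is handed in when it is done.

Besides the shell and the picture viewer there is one more tool, called as name(argument=value, ...), one argument or row to a line, values as JSON. jog_arm: Moves the arm, as the interface text tells. Its arguments: {"type":"object","properties":{"travel":{"type":"array"},"dr":{"type":"array"},"hand":{"type":"number"}},"required":["travel","dr"]}

```bash
ls; mkdir -p pics; cat > h.py <<'E'
import numpy as np, cv2
from workcell import telemetry, imaging, ticket
def grab(n):
    im=imaging.get_image(n); return im
def save(im,f,scale=1):
    cv2.imwrite('pics/'+f,cv2.cvtColor(im['pixels'],cv2.COLOR_RGB2BGR))
def world(im,mask=None):
    z=im['range_z']; v,u=np.mgrid[:z.shape[0],:z.shape[1]]
    P=np.stack([(u-im['cx'])/im['fx']*z,(v-im['cy'])/im['fy']*z,z,np.ones_like(z)],-1)
    return (P@np.linalg.inv(np.array(im['extrinsics'])).T)[...,:3]
E
python3 - <<'E'
from h import *
a=grab('top');b=grab('scene')
for n,i in(('top',a),('scene',b)):
    save(i,n+'1.png'); np.savez('/tmp/'+n,**i)
    print(n,i['fx'],i['cx'],i['cy'],np.round(i['extrinsics'],3).tolist())
print(telemetry.get_obs())
E
```

```text
pics
top 393.86102989054694 279.3595299173203 208.57140415674692 [[-0.023, -1.0, -0.018, 25.594], [-0.995, 0.025, -0.097, 576.268], [0.098, 0.016, -0.995, 1095.017], [0.0, 0.0, 0.0, 1.0]]
scene 406.8419957589452 277.2108238655459 210.831407154016 [[0.525, 0.851, 0.004, -281.708], [0.716, -0.439, -0.542, -335.767], [-0.46, 0.287, -0.84, 1432.668], [0.0, 0.0, 0.0, 1.0]]
{'t': 0.1, 'qpos': array([ 1.21501369e+00,  4.23774807e-01,  1.63059063e+00, -8.84045610e-06,
        1.08860854e+00, -1.89956548e-02]), 'qvel': array([ 0.00156312, -0.00278276, -0.00152922,  0.00207618, -0.00069629,
       -0.00010422]), 'joint_torque': array([ 4.44158413e-04, -5.45614314e+01, -2.74323857e+01,  6.45588362e-02,
        1.88683852e-02, -3.96240625e-05]), 'ee_pos': array([206.32269451, 589.39043319, 190.28199472]), 'orientation': array([ 2.56168699e+00,  1.81726019e+00, -1.78586144e-03]), 'ft_force': array([0.15935442, 0.12244068, 1.35729047]), 'moment': array([0.02252196, 0.01765314, 0.00577398]), 'width': 88.06256941072266}
```

View pics/top1.png

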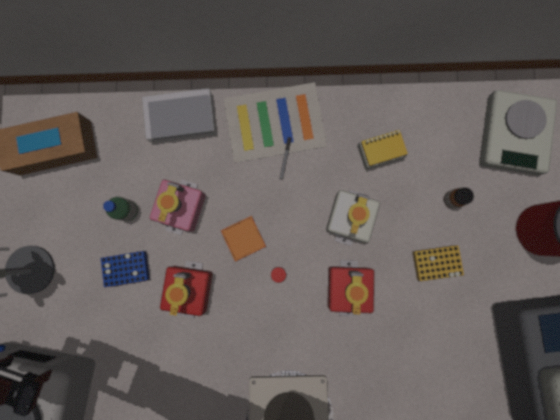

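View pics/scene1.png

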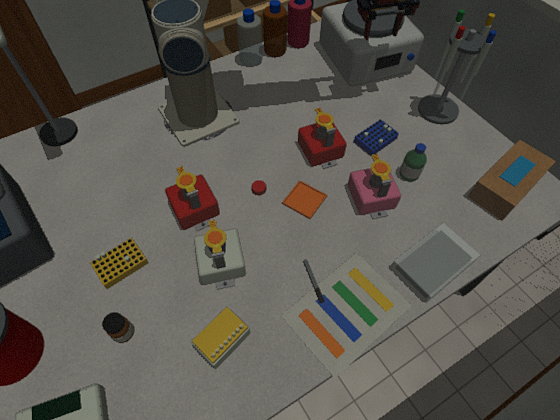

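```bash
python3 - <<'E'
from h import *
a=dict(np.load('/tmp/top.npz'));W=world(a)
for n,(v0,v1,u0,u1) in dict(tank=(180,250,320,390),tray=(212,265,215,272)).items():
    hsv=cv2.cvtColor(a['pixels'],cv2.COLOR_RGB2HSV)[v0:v1,u0:u1];w=W[v0:v1,u0:u1]
    if n=='tank':
        m=(w[...,2]>60)&(w[...,2]<80)&(hsv[...,1]<60); r=cv2.minAreaRect(w[m][:,:2].astype(np.float32)); print('tanktop',r,m.sum(),np.median(w[m],0))
        y=(w[...,2]>125)&(hsv[...,1]>120); p=w[y]; print('tab',y.sum(),np.median(p,0),cv2.minAreaRect(p[:,:2].astype(np.float32)))
        for q in p[np.argsort(p[:,0])][::12]: print(np.round(q))
        g=(w[...,2]>100)&(hsv[...,1]<80); print('grey',g.sum(),np.round(w[g]).tolist()[:40])
    else:
        m=(hsv[...,1]>120)&(hsv[...,0]<20); r=cv2.minAreaRect(w[m][:,:2].astype(np.float32)); print('tray',r,np.median(w[m],0))
big=cv2.resize(a['pixels'][175:255,310:400],None,fx=6,fy=6,interpolation=cv2.INTER_CUBIC)
b=np.load('/tmp/scene.npz')['pixels'][210:300,175:265]
big2=cv2.resize(b,(480,480),interpolation=cv2.INTER_CUBIC); big=big[:480,:]; 
big=cv2.resize(big,(300,300)) if False else big
out=np.hstack([cv2.resize(big,(400,356)),cv2.resize(big2,(356,356))])
cv2.imwrite('pics/crop.png',out[...,::-1])
E
```

```text
tanktop ((548.6137084960938, -192.50411987304688), (119.9029541015625, 119.75918579101562), 71.66301727294922) 1319 [ 542.22339756 -174.85175504   69.0807782 ]
tab 412 [ 546.93997285 -191.17223827  139.41002701] ((502.6376037597656, -123.0337142944336), (65.60040283203125, 235.04995727539062), 32.70052719116211)
[ 467.   -6. 1146.]
[ 506. -179.  140.]
[ 511. -176.  140.]
[ 516. -180.  137.]
[ 521. -190.  139.]
[ 524. -177.  138.]
[ 528. -205.  141.]
[ 529. -175.  140.]
[ 532. -183.  138.]
[ 534. -196.  138.]
[ 536. -192.  142.]
[ 537. -175.  137.]
[ 539. -182.  143.]
[ 541. -208.  140.]
[ 542. -181.  138.]
[ 544. -196.  139.]
[ 545. -173.  137.]
[ 547. -191.  140.]
[ 549. -206.  141.]
[ 550. -176.  140.]
[ 552. -201.  139.]
[ 554. -211.  140.]
[ 555. -192.  137.]
[ 557. -199.  138.]
[ 559. -214.  139.]
[ 560. -181.  138.]
[ 562. -191.  142.]
[ 565. -207.  138.]
[ 567. -209.  140.]
[ 568. -184.  138.]
[ 572. -199.  143.]
[ 575. -194.  141.]
[ 578. -198.  136.]
[ 582. -205.  141.]
[ 587. -197.  143.]
grey 79 [[467.0, -6.0, 1146.0], [467.0, -6.0, 1146.0], [467.0, -6.0, 1146.0], [467.0, 
[... 323 characters left out ...]
 [595.0, -198.0, 142.0], [595.0, -200.0, 141.0], [595.0, -202.0, 144.0], [595.0, -205.0, 142.0], [596.0, -209.0, 138.0], [596.0, -213.0, 130.0], [596.0, -215.0, 130.0], [597.0, -218.0, 128.0], [597.0, -196.0, 106.0], [593.0, -193.0, 138.0], [593.0, -195.0, 140.0], [593.0, -198.0, 137.0], [593.0, -200.0, 140.0], [593.0, -203.0, 141.0], [593.0, -206.0, 136.0], [592.0, -208.0, 143.0], [593.0, -210.0, 141.0], [593.0, -213.0, 140.0], [592.0, -216.0, 140.0], [593.0, -219.0, 137.0], [594.0, -195.0, 112.0], [590.0, -206.0, 139.0], [590.0, -208.0, 141.0]]
tray ((495.6318664550781, 118.98287963867188), (96.17633056640625, 95.69656372070312), 24.311431884765625) [495.47951529 119.56636689   4.10499956]
```

View pics/crop.png

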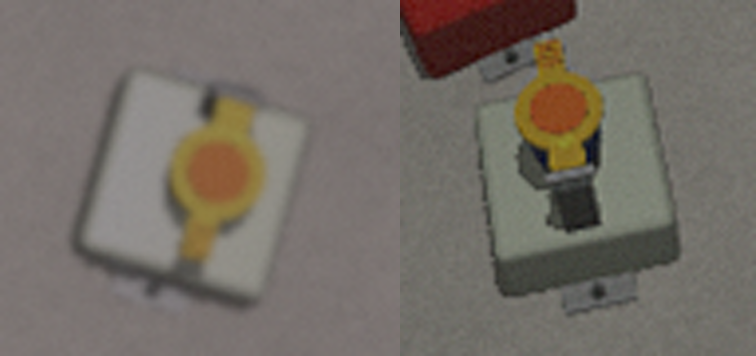

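```bash
cat >> h.py <<'E'
from scipy.spatial.transform import Rotation as Ro
C=np.array([548.6,-192.5]); YAW=np.radians(-18.34)
TX=np.array([np.cos(YAW),np.sin(YAW),0]); ZZ=np.array([0,0,1.])
def L(x,z): return np.array([*C,0])+x*TX+z*ZZ
def V(x,z): return x*TX+z*ZZ
def tool(al,T=None,w=70):
    """pose with tilt al (rad, + = fingers point to hinge); lower finger inner tip at local T"""
    d=V(np.sin(al),-np.cos(al)); x=V(np.cos(al),np.sin(al))
    R=np.stack([x,np.cross(d,x),d],1)
    return (L(*T)+w/2*x if T is not None else None),R
def state():
    o=telemetry.get_obs(); return o['ee_pos'],Ro.from_rotvec(o['orientation']),o
def rows(poses):
    p0,R0,o=state(); t=[];r=[]
    for p,R in poses:
        t.append(np.round((p-p0)/400,3).tolist()); r.append(np.round((Ro.from_matrix(R)*R0.inv()).as_rotvec()/(np.pi/2),3).tolist())
    print('t',o['t']); print('travel',t); print('dr',r)
def drive(th,al,off=0):
    """lower finger tip for tab angle th"""
    d=np.array([np.sin(al),-np.cos(al)]);H=np.array([46,137.]);n=np.array([-np.sin(th),-np.cos(th)])
    e=lambda r:H+r*np.array([-np.cos(th),np.sin(th)])+(2.5+off)*n
    if th<=np.pi/4: T=e(95)+24*d
    else: T=e(71)
    return tool(al,T)
E
python3 - <<'E'
from h import *
p,R=drive(0,np.pi/4,12)
d=R[:,2]
print('p0',p)
rows([(p-70*d+[0,0,60],R)])
E
```

```text
p0 [ 541.68911568 -190.20908989  130.27817459]
t 0.1
travel [[0.721, -1.91, 0.124]]
dr [[0.244, -0.496, -0.933]]
```

jog_arm(
  travel=[
    [0.037,-0.1,0.02],
    [0.074,-0.2,0.04],
    [0.111,-0.3,0.06],
    [0.148,-0.4,0.08],
    [0.185,-0.5,0.1],
    [0.222,-0.6,0.12],
    [0.259,-0.7,0.124],
    [0.296,-0.8,0.124],
    [0.333,-0.9,0.124],
    [0.37,-1.0,0.124],
  ],
  dr=[
    [0,0,-0.05],
    [0,0,-0.1],
    [0,0,-0.15],
    [0,0,-0.2],
    [0,0,-0.25],
    [0,0,-0.3],
    [0,0,-0.35],
    [0,0,-0.4],
    [0,0,-0.45],
    [0,0,-0.5],
  ],
  hand=0.59,
)

```text
t: 1.1
ee_pos: [354.4, 187.7, 239.9]
orientation: [3.064, 0.694, -0.002]
ft_force: [-0.3, 0.3, 0.3]
width: 69.9
```

```bash
python3 - <<'E'
from h import *
p,R=drive(0,np.pi/4,12)
d=R[:,2]
rows([(p-70*d+[0,0,60],R)])
E
```

```text
t 1.1
travel [[0.351, -0.906, -0.0]]
dr [[0.032, -0.512, -0.462]]
```

jog_arm(
  travel=[
    [0.035,-0.09,0],
    [0.07,-0.18,0],
    [0.105,-0.27,0],
    [0.14,-0.36,0],
    [0.175,-0.45,0],
    [0.21,-0.55,0],
    [0.246,-0.64,0],
    [0.281,-0.73,0],
    [0.316,-0.82,0],
    [0.351,-0.906,0],
  ],
  dr=[
    [0.003,-0.051,-0.046],
    [0.006,-0.102,-0.092],
    [0.01,-0.154,-0.139],
    [0.013,-0.205,-0.185],
    [0.016,-0.256,-0.231],
    [0.019,-0.307,-0.277],
    [0.022,-0.358,-0.323],
    [0.026,-0.41,-0.37],
    [0.029,-0.461,-0.416],
    [0.032,-0.512,-0.462],
  ],
)

```text
t: 2.1
ee_pos: [483.2, -148.8, 239.2]
orientation: [2.823, -0.365, 1.067]
ft_force: [-0.4, 1.1, 0.1]
width: 69.8
```

```bash
python3 - <<'E'
from h import *
p,R=drive(0,np.pi/4,12)
d=R[:,2]
print(state()[2]['qpos'])
a=p-70*d
rows([(a,R),(p,R)])
i=grab('scene');c=i['pixels'][170:310,140:310];cv2.imwrite('pics/s2.png',cv2.resize(c,None,fx=4,fy=4)[...,::-1])
E
```

```text
[-0.36269914 -0.05714127  2.35318913  0.45307024  0.1371528  -0.53230899]
t 2.1
travel [[0.029, -0.065, -0.149], [0.146, -0.104, -0.272]]
dr [[-0.005, -0.039, -0.037], [-0.005, -0.039, -0.037]]
```

View pics/s2.png

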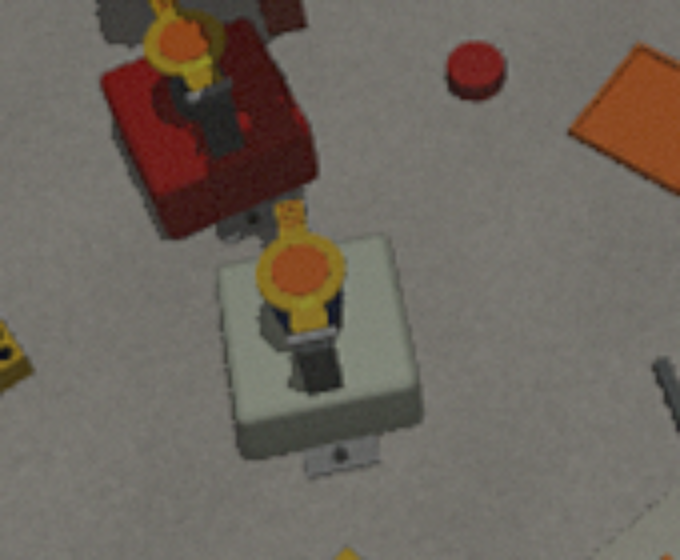

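```bash
cat >> h.py <<'E'
from scipy.optimize import least_squares
A,B,CC,H0=594.,430.,330.,178.
QL=np.array([[-3,3],[-.9,2.11],[.09,2.58],[-1.31,4.45],[.11,2.69],[-2.54,2.54]])
S=[1,1]
def fk(q,k=None):
    a,b,c,h=k if k is not None else (A,B,CC,H0)
    E=Ro.from_euler
    R=E('z',q[0])*E('y',q[1]+q[2])*E('z',S[0]*q[3])*E('y',q[4])*E('z',S[1]*q[5]+np.pi)
    u=E('z',q[0])
    p=u.apply([a*np.sin(q[1])+b*np.sin(q[1]+q[2]),0,h+a*np.cos(q[1])+b*np.cos(q[1]+q[2])])+c*R.as_matrix()[:,2]
    return p,R
def ik(p,R,q0):
    R=Ro.from_matrix(R)
    f=lambda q:np.r_[(fk(q)[0]-p)/100,(fk(q)[1]*R.inv()).as_rotvec()]
    s=least_squares(f,np.clip(q0,QL[:,0]+.01,QL[:,1]-.01),bounds=QL.T); return s.x,np.sqrt(2*s.cost)
def side(al,phi,p,roll=0):
    """tool tilted al from down, pointing horizontally to tank-frame azimuth phi; jaw axis x horizontal turned by roll"""
    hx=np.cross(ZZ,TX); d=np.sin(al)*(np.cos(phi)*TX+np.sin(phi)*hx)-np.cos(al)*ZZ
    x=np.cross(d,ZZ); x/=np.linalg.norm(x); y=np.cross(d,x)
    x,y=np.cos(roll)*x+np.sin(roll)*y,np.cos(roll)*y-np.sin(roll)*x
    return np.asarray(p,float),np.stack([x,y,d],1)
def LL(x,y,z): return L(x,z)+y*np.cross(ZZ,TX)
E
python3 - <<'E'
import h;from h import *
p,R,o=state()
for s in [(1,1),(1,-1),(-1,1),(-1,-1)]:
    h.S[:]=s; P,Q=fk(o['qpos']); print(s,P-p,(Q*R.inv()).magnitude())
data=[([1.215,.42377,1.63059,0,1.0886,-.019],[206.32,589.39,190.28]),(o['qpos'],p)]
E
python3 - <<'E'
import h;from h import *
for s in [(1,1),(1,-1),(-1,1),(-1,-1)]:
  h.S[:]=s
  for phi in (np.pi/2,-np.pi/2):
   for roll in (0,np.pi/2,np.pi,-np.pi/2):
    best=min((ik(*side(np.radians(75),phi,LL(-41,np.sign(phi)*12,110),roll),q) for q in [[-.1,.4,1.8,w,1.2,v] for w in(1.57,-1.2,3.1) for v in(-1.5,0,1.5)]),key=lambda r:r[1])
    print(s,round(phi,1),round(roll,1),np.round(best[0],2),round(best[1],3))
E
```

```text
(1, 1) [ -3.53982347 -12.14607022  -0.63386434] 3.720729119607943e-16
(1, -1) [ -3.53982347 -12.14607022  -0.63386434] 1.0975222134059361
(-1, 1) [-18.23265719 -50.86695441  -0.63386434] 0.9389202333563152
(-1, -1) [-18.23265719 -50.86695441  -0.63386434] 0.2083963103093209
(1, 1) 1.6 0 [-0.85  0.82  1.86  0.99  1.55 -1.18] 0.0
(1, 1) 1.6 1.6 [-0.85  0.82  1.86  0.99  1.55  0.39] 0.0
(1, 1) 1.6 3.1 [-0.85  0.82  1.86  0.99  1.55  1.96] 0.0
(1, 1) 1.6 -1.6 [-0.82  0.81  1.81  0.92  1.55 -2.54] 0.175
(1, 1) -1.6 0 [ 0.18  0.82  1.88 -1.01  1.53 -1.95] 0.0
(1, 1) -1.6 1.6 [ 0.18  0.82  1.88 -1.01  1.53 -0.38] 0.0
(1, 1) -1.6 3.1 [ 0.18  0.82  1.88 -1.01  1.53  1.19] 0.0
(1, 1) -1.6 -1.6 [ 0.15  0.8   1.83 -0.94  1.53  2.54] 0.179
(1, -1) 1.6 0 [-0.85  0.82  1.86  0.99  1.55  1.18] 0.0
(1, -1) 1.6 1.6 [-0.85  0.82  1.86  0.99  1.55 -0.39] 0.0
(1, -1) 1.6 3.1 [-0.85  0.82  1.86  0.99  1.55 -1.96] 0.0
(1, -1) 1.6 -1.6 [-0.82  0.81  1.81  0.92  1.55  2.54] 0.175
(1, -1) -1.6 0 [ 0.18  0.82  1.88 -1.01  1.53  1.95] 0.0
(1, -1) -1.6 1.6 [ 0.18  0.82  1.88 -1.01  1.53  0.38] 0.0
(1, -1) -1.6 3
[... 330 characters left out ...]
54] 0.175
(-1, 1) -1.6 0 [ 0.18  0.82  1.88  1.01  1.53 -1.95] 0.0
(-1, 1) -1.6 1.6 [ 0.18  0.82  1.88  1.01  1.53 -0.38] 0.0
(-1, 1) -1.6 3.1 [0.18 0.82 1.88 1.01 1.53 1.19] 0.0
(-1, 1) -1.6 -1.6 [0.15 0.8  1.83 0.94 1.53 2.54] 0.179
(-1, -1) 1.6 0 [-0.85  0.82  1.86 -0.99  1.55  1.18] 0.0
(-1, -1) 1.6 1.6 [-0.85  0.82  1.86 -0.99  1.55 -0.39] 0.0
(-1, -1) 1.6 3.1 [-0.85  0.82  1.86 -0.99  1.55 -1.96] 0.0
(-1, -1) 1.6 -1.6 [-0.82  0.81  1.81 -0.92  1.55  2.54] 0.175
(-1, -1) -1.6 0 [0.18 0.82 1.88 1.01 1.53 1.95] 0.0
(-1, -1) -1.6 1.6 [0.18 0.82 1.88 1.01 1.53 0.38] 0.0
(-1, -1) -1.6 3.1 [ 0.18  0.82  1.88  1.01  1.53 -1.19] 0.0
(-1, -1) -1.6 -1.6 [ 0.15  0.8   1.83  0.94  1.53 -2.54] 0.179
```

```bash
cat >> h.py <<'E'
def arc(th,off=None):
    off=22.5-7.5*th/2.8 if off is None else off
    c=np.array([46,137.])+85*np.array([-np.cos(th),np.sin(th)])+off*np.array([-np.sin(th),-np.cos(th)])
    return side(np.radians(75),-np.pi/2,LL(c[0],-12,c[1]),np.pi/2)
E
python3 - <<'E'
from h import *
q=[.18,.82,1.88,-1.01,1.53,-.38]
for th in (0,.7,1.4,2.1,2.8):
    p,R=arc(th); q,e=ik(p,R,q); print(th,np.round(p),np.round(q,2),round(e,3))
rows([side(np.radians(75),-np.pi/2,LL(-41,100,200),np.pi/2),side(np.radians(75),-np.pi/2,LL(-41,100,106),np.pi/2)])
q=state()[2]['qpos'];q,e=ik(*side(np.radians(75),-np.pi/2,LL(-41,100,200),np.pi/2),[.18,.82,1.88,-1.01,1.53,-.38]);print(q,e)
E
```

```text
0 [ 508. -192.  114.] [ 0.18  0.81  1.88 -1.01  1.54 -0.39] 0.0
0.7 [ 514. -194.  176.] [ 0.18  0.72  1.85 -1.02  1.6  -0.49] 0.0
1.4 [ 557. -208.  218.] [ 0.14  0.71  1.73 -1.05  1.65 -0.62] 0.0
2.1 [ 615. -227.  219.] [ 0.1   0.77  1.58 -1.09  1.67 -0.71] 0.0
2.8 [ 660. -242.  180.] [ 0.08  0.87  1.47 -1.11  1.66 -0.73] 0.0
t 2.15
travel [[0.143, 0.158, -0.099], [0.143, 0.158, -0.334]]
dr [[-0.653, 1.214, 0.58], [-0.653, 1.214, 0.58]]
[ 0.32745122  0.74296021  1.70286793 -0.89857447  1.74651793 -0.54593132] 3.122238599523908e-11
```

```bash
cat >> h.py <<'E'
def sd(p,al=75): return side(np.radians(al),-np.pi/2,p,np.pi)
def arc(th,off=None,r=87):
    off=19-5*th/2.8 if off is None else off
    c=np.array([46,137.])+r*np.array([-np.cos(th),np.sin(th)])+off*np.array([-np.sin(th),-np.cos(th)])
    return sd(LL(c[0],-12,c[1]))
E
python3 - <<'E'
from h import *
q=[.18,.82,1.88,-1.01,1.53,1.19]
for th in (0,1.4,2.8):
    p,R=arc(th); q,e=ik(p,R,q); print(th,np.round(p),np.round(q,2),round(e,3))
p,R=sd(LL(-41,100,220),0)
print(ik(p,R,[-.1,.3,2,0,.8,0]))
rows([(p,R)])
E
```

```text
0 [ 506. -191.  118.] [ 0.18  0.8   1.88 -1.01  1.54  1.18] 0.0
1.4 [ 559. -209.  220.] [ 0.14  0.7   1.72 -1.05  1.66  0.94] 0.0
2.8 [ 662. -243.  179.] [ 0.08  0.87  1.46 -1.11  1.66  0.84] 0.0h.py:53: RuntimeWarning: invalid value encountered in divide
  x=np.cross(d,ZZ); x/=np.linalg.norm(x); y=np.cross(d,x)
  r = _umath_linalg.det(a, signature=signature)
Traceback (most recent call last):
  File "h.py", line 47, in ik
    R=Ro.from_matrix(R)
  File "scipy/spatial/transform/_rotation.pyx", line 1159, in scipy.spatial.transform._rotation.Rotation.from_matrix
numpy.linalg.LinAlgError: SVD did not converge
```

```bash
python3 - <<'E'
from h import *
p,R=sd(LL(-41,100,220),20)
print(ik(p,R,[-.1,.3,2,0,.8,0]))
rows([(p,R)])
E
```

```text
(array([ 0.03892024,  0.34389293,  1.72947392, -0.34848277,  1.2160835 ,
        0.50547774]), np.float64(2.3825384006740467e-15))
t 2.15
travel [[0.143, 0.158, -0.049]]
dr [[-0.069, 0.497, -0.119]]
```

jog_arm(
  travel=[
    [0.014,0.016,0],
    [0.028,0.032,0],
    [0.042,0.048,0],
    [0.056,0.064,0],
    [0.07,0.08,0],
    [0.085,0.096,0],
    [0.1,0.112,0],
    [0.114,0.128,0],
    [0.13,0.144,0],
    [0.143,0.158,0],
  ],
  dr=[
    [-0.007,0.05,-0.012],
    [-0.014,0.1,-0.024],
    [-0.021,0.15,-0.036],
    [-0.028,0.2,-0.048],
    [-0.035,0.25,-0.06],
    [-0.042,0.3,-0.072],
    [-0.05,0.35,-0.084],
    [-0.056,0.4,-0.096],
    [-0.063,0.45,-0.108],
    [-0.069,0.497,-0.119],
  ],
  hand=-1,
)

```text
t: 3.15
ee_pos: [541.7, -85.1, 240.4]
orientation: [2.754, -0.447, -0.08]
ft_force: [0.3, -0.0, -0.7]
width: 0.6
```

```bash
python3 - <<'E'
from h import *
rows([sd(LL(-42,90,180)),sd(LL(-42,90,108))])
print(state()[2]['qpos'])
E
```

```text
t 3.15
travel [[-0.012, -0.022, -0.151], [-0.012, -0.022, -0.331]]
dr [[-0.576, 0.191, 0.001], [-0.576, 0.191, 0.001]]
[ 0.0269068   0.32567229  1.70697862 -0.35104116  1.25406846  0.48329817]
```

jog_arm(
  travel=[
    [0,0,-0.01],
    [0,0,-0.03],
    [0,-0.005,-0.06],
    [-0.004,-0.01,-0.09],
    [-0.008,-0.015,-0.12],
    [-0.012,-0.022,-0.151],
    [-0.012,-0.022,-0.19],
    [-0.012,-0.022,-0.24],
    [-0.012,-0.022,-0.29],
    [-0.012,-0.022,-0.331],
  ],
  dr=[
    [-0.08,0.026,0],
    [-0.16,0.053,0],
    [-0.24,0.08,0],
    [-0.32,0.106,0],
    [-0.4,0.133,0],
    [-0.48,0.159,0],
    [-0.576,0.191,0.001],
    [-0.576,0.191,0.001],
    [-0.576,0.191,0.001],
    [-0.576,0.191,0.001],
  ],
)

```text
t: 4.15
ee_pos: [537.7, -93.8, 107.0]
orientation: [1.812, -0.292, -0.218]
ft_force: [0.3, 0.0, -0.8]
width: 0.6
```

```bash
python3 - <<'E'
from h import *
i=grab('wrist');a=i['pixels'];i=grab('scene');c=cv2.resize(i['pixels'][170:310,120:310],None,fx=3,fy=3)
cv2.imwrite('pics/s3.png',cv2.resize(np.hstack([cv2.resize(a,(560,420)),cv2.resize(c,(570,420))]),(800,298))[...,::-1])
rows([sd(LL(-42,-12,107)),arc(0,21)])
E
```

```text
t 4.25
travel [[-0.08, -0.242, 0.001], [-0.077, -0.242, 0.023]]
dr [[0.001, 0.0, -0.001], [0.001, 0.0, -0.001]]
```

View pics/s3.png

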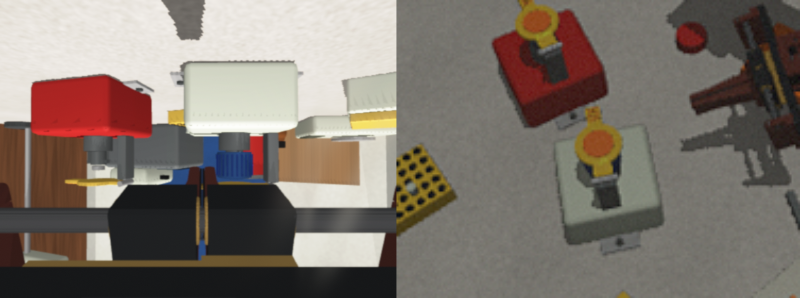

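jog_arm(
  travel=[
    [-0.008,-0.027,0],
    [-0.016,-0.054,0],
    [-0.025,-0.08,0],
    [-0.035,-0.108,0],
    [-0.044,-0.135,0],
    [-0.053,-0.162,0],
    [-0.062,-0.19,0],
    [-0.071,-0.217,0],
    [-0.08,-0.242,0],
    [-0.08,-0.242,0],
  ],
  dr=[
    [0,0,0],
    [0,0,0],
    [0,0,0],
    [0,0,0],
    [0,0,0],
    [0,0,0],
    [0,0,0],
    [0,0,0],
    [0,0,0],
    [0,0,0],
  ],
)

```text
t: 5.25
ee_pos: [503.8, -192.1, 106.8]
orientation: [1.812, -0.292, -0.224]
ft_force: [0.1, 0.1, -0.0]
width: 0.8
```

```bash
python3 - <<'E'
from h import *
i=grab('scene');c=cv2.resize(i['pixels'][180:300,130:290],None,fx=4,fy=4)
cv2.imwrite('pics/s4.png',c[...,::-1])
rows([arc(t) for t in np.linspace(0,.9,10)])
E
```

```text
t 5.3
travel [[0.004, 0.001, 0.028], [0.0, 0.002, 0.051], [-0.001, 0.003, 0.073], [0.0, 0.002, 0.096], [0.003, 0.001, 0.118], [0.009, -0.0, 0.14], [0.016, -0.003, 0.161], [0.025, -0.006, 0.182], [0.037, -0.01, 0.201], [0.05, -0.014, 0.219]]
dr [[0.001, 0.0, -0.001], [0.001, 0.0, -0.001], [0.001, 0.0, -0.001], [0.001, 0.0, -0.001], [0.001, 0.0, -0.001], [0.001, 0.0, -0.001], [0.001, 0.0, -0.001], [0.001, 0.0, -0.001], [0.001, 0.0, -0.001], [0.001, 0.0, -0.001]]
```

View pics/s4.png

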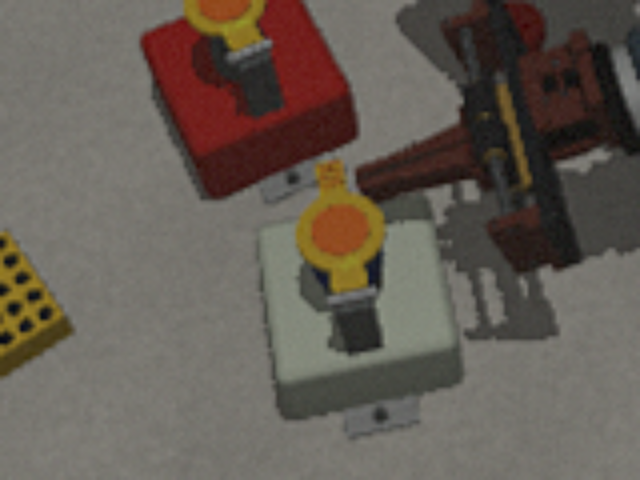

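```bash
python3 - <<'E'
from h import *
b=np.load('/tmp/scene.npz')
def pr(w):
    c=np.array(b['extrinsics'])@np.r_[w,1]; return (np.array([c[0]/c[2]*b['fx']+b['cx'],c[1]/c[2]*b['fy']+b['cy']])-[130,180])*4
o=state()[2]
print(o['ee_pos'],'tcp',pr(o['ee_pos']),'tongue',pr(LL(-39,0,139)),'tip y=-12',pr(LL(-42,-12,107)),'disc',pr(LL(0,0,139)),'tanktop corner',pr(LL(60,60,70)),pr(LL(60,-60,70)))
W=world(dict(b)); hsv=cv2.cvtColor(b['pixels'],cv2.COLOR_RGB2HSV)
E
```

```text
[ 504.33691986 -191.44926055  106.75337426] tcp [311.90293225 202.9959073 ] tongue [325.91725584 177.86218357] tip y=-12 [313.35162406 202.97179647] disc [335.03648458 230.47535516] tanktop corner [455.58787905 344.14920431] [268.52805342 383.78461275]
```

```bash
python3 - <<'E'
from h import *
b=grab('scene');W=world(b)
m=(W[...,2]>85)&(W[...,2]<330)
loc=(W[...,:2]-C)@np.stack([TX[:2],[-TX[1],TX[0]]],1)
sel=m&(loc[...,1]>-30)&(loc[...,1]<75)&(loc[...,0]>-75)&(loc[...,0]<-20)
v,u=np.nonzero(sel)
for k in np.argsort(loc[sel][:,1]): print(u[k],v[k],np.round(loc[v[k],u[k]]),round(float(W[v[k],u[k],2])),b['pixels'][v[k],u[k]],end=' | ')
E
```

```text
207 231 [-21. -14.] 141 [135 118  69] | 208 232 [-20. -12.] 137 [138 114  31] | 208 231 [-22. -11.] 139 [136 113  28] | 208 230 [-24. -11.] 140 [132 115  69] | 209 230 [-24.  -8.] 139 [137 113  41] | 210 231 [-20.  -6.] 140 [139 119  39] | 210 230 [-24.  -6.] 138 [140 117  35] | 209 224 [-41.  -6.] 140 [123 103  41] | 209 223 [-44.  -5.] 140 [137 117  34] | 210 229 [-25.  -5.] 141 [146 120  34] | 210 228 [-32.  -5.] 136 [146 126  33] | 209 222 [-46.  -5.] 142 [145 113  17] | 210 227 [-32.  -5.] 139 [143 112  28] | 209 221 [-50.  -5.] 140 [132  97  35] | 210 226 [-36.  -4.] 139 [140 101  30] | 211 231 [-20.  -4.] 139 [131 112  37] | 210 225 [-38.  -4.] 139 [132  99  29] | 211 230 [-23.  -3.] 139 [136 116  33] | 210 224 [-41.  -3.] 140 [132  78  25] | 211 229 [-27.  -3.] 137 [139 115  35] | 210 223 [-44.  -3.] 140 [131  93  31] | 211 228 [-30.  -3.] 137 [141 117  35] | 210 222 [-45.  -2.] 142 [137  92  29] | 211 227 [-32.  -2.] 139 [138 105  35] | 210 221 [-50.  -2.] 140 [120  82  35] | 211 226 [-35.  -2.] 139 [134  90  33] | 210 220 [-50.  -2.] 143 [124 120  85] | 212 231 [-20.  -2.] 
[... 11070 characters left out ...]
9 218 [-41.  71.] 141 [48 31 29] | 240 222 [-30.  72.] 138 [54 40 32] | 239 217 [-42.  72.] 143 [46 36 35] | 240 221 [-33.  72.] 138 [67 38 33] | 239 216 [-47.  72.] 141 [66 39 32] | 240 220 [-35.  73.] 141 [65 38 30] | 239 215 [-53.  73.] 137 [61 33 22] | 241 225 [-30.  73.] 123 [34 20 21] | 240 219 [-39.  73.] 139 [66 37 31] | 239 214 [-52.  73.] 142 [67 36 33] | 241 224 [-30.  73.] 129 [40 28 22] | 240 218 [-40.  74.] 141 [59 37 35] | 241 223 [-29.  74.] 134 [38 26 21] | 239 213 [-55.  74.] 142 [85 69 64] | 241 222 [-29.  74.] 139 [47 31 25] | 240 217 [-45.  74.] 138 [40 28 21] | 241 221 [-30.  74.] 143 [67 39 33] | 240 216 [-47.  75.] 140 [53 32 26] | 241 220 [-34.  75.] 141 [67 40 37] |
```

```bash
python3 - <<'E'
from h import *
b=grab('scene');W=world(b);p,R,o=state()
q=(W-o['ee_pos'])@R.as_matrix()
hsv=cv2.cvtColor(b['pixels'],cv2.COLOR_RGB2HSV)
m=(b['pixels'].max(2)<110)&(abs(q[...,0])<110)&(abs(q[...,1])<110)&(W[...,2]>90)
for s in range(20,-180,-10):
    k=m&(q[...,2]<=s)&(q[...,2]>s-10)&((W[...,2]>90))
    if k.sum(): print(s,k.sum(),np.round(np.percentile(q[k][:,0],[2,98])),np.round(np.percentile(q[k][:,1],[2,98])))
E
```

```text
20 50 [-108. -101.] [-10.  40.]
10 25 [-109.   77.] [-11.  36.]
0 32 [-7. 95.] [-13.  32.]
-10 49 [88. 95.] [-20.  32.]
-20 52 [ 8. 95.] [-19.  29.]
-30 50 [-8. 92.] [-14.  27.]
-40 48 [-9. 56.] [-11.  22.]
-50 41 [-10.   9.] [-9. 13.]
-60 41 [-11.  11.] [-11.  13.]
-70 44 [-10.  11.] [-11.  14.]
-80 47 [-13.  12.] [-7. 13.]
-90 53 [-14.  15.] [-10.  13.]
-100 50 [-16.  15.] [-8. 13.]
-110 113 [-76.  80.] [-25.  33.]
-120 245 [-77.  80.] [-27.  35.]
-130 288 [-77.  84.] [-30.  34.]
-140 195 [-85.  87.] [-25.  34.]
-150 348 [-83.  88.] [-26.  34.]
-160 114 [-40.  17.] [-20.  24.]
-170 108 [-40.  17.] [-20.  21.]
```

```bash
python3 - <<'E'
from h import *
T=np.array([206.3,589.4,190.3]);R=Ro.from_rotvec([2.56168699,1.81726019,-.00178586]).as_matrix()
for n in('top','scene'):
    b=dict(np.load(f'/tmp/{n}.npz'));W=world(b);q=(W-T)@R
    m=(b['pixels'].max(2)<130)&(abs(q[...,0])<110)&(abs(q[...,1])<60)&(W[...,2]>120)&(W[...,2]<420)
    for s in range(40,-200,-10):
        k=m&(q[...,2]<=s)&(q[...,2]>s-10)
        if k.sum()>3: print(n,s,k.sum(),np.round(np.percentile(q[k][:,0],[2,98])),np.round(np.percentile(q[k][:,1],[2,50,98])))
E
```

```text
top 40 439 [-65.  81.] [-59. -39. -24.]
top 30 86 [-57.  82.] [-60. -50. -34.]
top -30 41 [-53.  51.] [-10.   4.  12.]
top -40 62 [-54.  49.] [-9.  4. 12.]
top -50 51 [-54.  52.] [-7.  7. 13.]
top -60 31 [-55.  52.] [-0. 11. 13.]
top -70 12 [-51.  48.] [ 5. 10. 13.]
top -110 68 [-82. -48.] [-27.  16.  34.]
top -120 160 [-82.   9.] [-25.  27.  34.]
top -130 171 [-87.  -4.] [-26.  26.  34.]
top -140 134 [-89. -12.] [-24.  22.  34.]
top -150 779 [-89. -22.] [-29.   3.  32.]
top -160 104 [-42. -21.] [-19.  15.  23.]
top -170 55 [-42. -31.] [-11.  11.  21.]
top -180 17 [-42. -37.] [ 9. 18. 21.]
scene 40 271 [-61. 104.] [-58. -42. -26.]
scene 30 82 [-56. 100.] [-59. -52. -34.]
scene -30 22 [-50.  58.] [-10.   6.  12.]
scene -40 32 [-50.  55.] [-10.   3.  12.]
scene -50 32 [-50.  54.] [-11.   7.  14.]
scene -60 36 [-51.  55.] [-10.   7.  13.]
scene -70 37 [-53.  57.] [-13.   8.  14.]
scene -80 39 [-55.  57.] [-8.  8. 14.]
scene -90 33 [-55.  61.] [-6.  8. 14.]
scene -100 22 [-55.  58.] [-5. 10. 14.]
scene -110 58 [-78.  83.] [-25.  26.  33.]
scene -120 161 [-78.  79.] [-19.  28.  34.]
scene -130 178 [-83.  82.] [-17.  27.  35.]
scene -140 144 [-86.  86.] [-19.  22.  34.]
scene -150 277 [-86.  86.] [-9. 21. 32.]
scene -160 42 [-38.  14.] [14. 20. 26.]
```

```bash
cat >> h.py <<'E'
OFF=30.  # real finger tips sit 30 mm behind reported TCP
def tr(pr): return pr[0]+OFF*pr[1][:,2],pr[1]
E
python3 - <<'E'
from h import *
rows([tr(sd(LL(-42,-12,103)))]); rows([tr(arc(t)) for t in np.linspace(0,.9,10)])
q=[.18,.82,1.88,-1.01,1.53,1.19]
for th in (0,1.4,2.8): q,e=ik(*tr(arc(th)),q); print(np.round(q,2),round(e,3))
E
```

```text
t 5.4
travel [[-0.023, -0.069, -0.029]]
dr [[0.001, 0.0, -0.001]]
t 5.4
travel [[-0.02, -0.069, 0.009], [-0.024, -0.068, 0.031], [-0.025, -0.068, 0.054], [-0.024, -0.068, 0.076], [-0.021, -0.069, 0.099], [-0.016, -0.071, 0.121], [-0.008, -0.073, 0.142], [0.001, -0.076, 0.162], [0.012, -0.08, 0.182], [0.025, -0.085, 0.2]]
dr [[0.001, 0.0, -0.001], [0.001, 0.0, -0.001], [0.001, 0.0, -0.001], [0.001, 0.0, -0.001], [0.001, 0.0, -0.001], [0.001, 0.0, -0.001], [0.001, 0.0, -0.001], [0.001, 0.0, -0.001], [0.001, 0.0, -0.001], [0.001, 0.0, -0.001]]
[ 0.14  0.81  1.92 -1.05  1.51  1.2 ] 0.0
[ 0.1   0.7   1.76 -1.08  1.62  0.96] 0.0
[ 0.04  0.86  1.5  -1.13  1.63  0.85] 0.0
```

jog_arm(
  travel=[
    [-0.006,-0.018,-0.01],
    [-0.012,-0.036,-0.02],
    [-0.018,-0.054,-0.029],
    [-0.023,-0.069,-0.029],
    [-0.023,-0.069,-0.02],
    [-0.021,-0.069,-0.007],
    [-0.02,-0.069,0.009],
    [-0.022,-0.069,0.02],
    [-0.024,-0.068,0.031],
    [-0.024,-0.068,0.042],
  ],
  dr=[
    [0,0,0],
    [0,0,0],
    [0,0,0],
    [0,0,0],
    [0,0,0],
    [0,0,0],
    [0,0,0],
    [0,0,0],
    [0,0,0],
    [0,0,0],
  ],
)

```text
t: 6.4
ee_pos: [495.6, -217.7, 123.9]
orientation: [1.814, -0.291, -0.221]
ft_force: [1.1, 1.1, -1.9]
width: 0.5
```

```bash
python3 - <<'E'
from h import *
rows([tr(arc(t)) for t in np.linspace(.25,1.25,10)])
E
```

```text
t 6.4
travel [[-0.001, -0.001, 0.022], [0.001, -0.001, 0.047], [0.006, -0.003, 0.072], [0.014, -0.006, 0.096], [0.024, -0.009, 0.118], [0.036, -0.013, 0.14], [0.051, -0.018, 0.159], [0.068, -0.024, 0.177], [0.087, -0.03, 0.193], [0.107, -0.036, 0.206]]
dr [[0.001, 0.001, -0.002], [0.001, 0.001, -0.002], [0.001, 0.001, -0.002], [0.001, 0.001, -0.002], [0.001, 0.001, -0.002], [0.001, 0.001, -0.002], [0.001, 0.001, -0.002], [0.001, 0.001, -0.002], [0.001, 0.001, -0.002], [0.001, 0.001, -0.002]]
```

Force about 2 N downward: the tongue is being lifted. Continuing along the arc.

jog_arm(
  travel=[
    [-0.001,-0.001,0.022],
    [0.001,-0.001,0.047],
    [0.006,-0.003,0.072],
    [0.014,-0.006,0.096],
    [0.024,-0.009,0.118],
    [0.036,-0.013,0.14],
    [0.051,-0.018,0.159],
    [0.068,-0.024,0.177],
    [0.087,-0.03,0.193],
    [0.107,-0.036,0.206],
  ],
  dr=[
    [0,0,0],
    [0,0,0],
    [0,0,0],
    [0,0,0],
    [0,0,0],
    [0,0,0],
    [0,0,0],
    [0,0,0],
    [0,0,0],
    [0,0,0],
  ],
)

```text
t: 7.4
ee_pos: [538.9, -232.4, 207.0]
orientation: [1.813, -0.292, -0.222]
ft_force: [-0.3, -0.4, -1.5]
width: 0.3
```

```bash
python3 - <<'E'
from h import *
i=grab('scene');c=cv2.resize(i['pixels'][160:300,130:310],None,fx=3,fy=3)
cv2.imwrite('pics/s5.png',c[...,::-1])
rows([tr(arc(t)) for t in np.linspace(1.35,2.3,10)])
E
```

```text
t 7.45
travel [[0.014, -0.005, 0.007], [0.035, -0.012, 0.015], [0.057, -0.02, 0.021], [0.079, -0.027, 0.024], [0.102, -0.034, 0.025], [0.125, -0.042, 0.023], [0.147, -0.049, 0.019], [0.168, -0.056, 0.012], [0.189, -0.063, 0.002], [0.209, -0.07, -0.009]]
dr [[0.001, 0.002, -0.002], [0.001, 0.002, -0.002], [0.001, 0.002, -0.002], [0.001, 0.002, -0.002], [0.001, 0.002, -0.002], [0.001, 0.002, -0.002], [0.001, 0.002, -0.002], [0.001, 0.002, -0.002], [0.001, 0.002, -0.002], [0.001, 0.002, -0.002]]
```

View pics/s5.png

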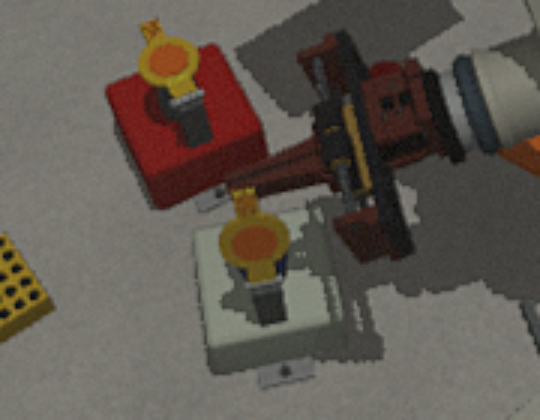

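```bash
cat >> h.py <<'E'
def tab(n='scene',b=None):
    b=b or grab(n);W=world(b);hsv=cv2.cvtColor(b['pixels'],cv2.COLOR_RGB2HSV)
    loc=(W[...,:2]-C)@np.stack([TX[:2],[-TX[1],TX[0]]],1)
    m=(hsv[...,0]<35)&(hsv[...,0]>5)&(hsv[...,1]>130)&(W[...,2]>100)&(abs(loc[...,1])<35)&(loc[...,0]>-70)&(loc[...,0]<160)&(W[...,2]<250)
    x=loc[m][:,0];z=W[...,2][m]; th=np.arctan2(z-137,46-x); k=np.hypot(z-137,46-x)>40
    print('tab n',m.sum(),'theta med',np.median(th[k]) if k.any() else None,'zmax',z.max() if m.any() else None); return b
E
python3 - <<'E'
from h import *
tab();tab('top');print(state()[2]['ft_force'])
E
```

```text
tab n 469 theta med 1.2812820581446047 zmax 240.6789696568104
tab n 65 theta med 1.2985182039711305 zmax 234.09627260060392
[-0.47875404 -0.331032   -0.31209251]
```

jog_arm(
  travel=[
    [0.014,-0.005,0.007],
    [0.035,-0.012,0.015],
    [0.057,-0.02,0.021],
    [0.079,-0.027,0.024],
    [0.102,-0.034,0.025],
    [0.125,-0.042,0.023],
    [0.147,-0.049,0.019],
    [0.168,-0.056,0.012],
    [0.189,-0.063,0.002],
    [0.209,-0.07,-0.009],
  ],
  dr=[
    [0,0,0],
    [0,0,0],
    [0,0,0],
    [0,0,0],
    [0,0,0],
    [0,0,0],
    [0,0,0],
    [0,0,0],
    [0,0,0],
    [0,0,0],
  ],
)

```text
t: 8.55
ee_pos: [623.2, -260.6, 202.7]
orientation: [1.813, -0.292, -0.221]
ft_force: [-1.5, 0.9, -0.8]
width: 0.4
```

```bash
python3 - <<'E'
from h import *
tab();tab('top')
rows([tr(arc(t)) for t in np.linspace(2.35,2.8,10)])
E
```

```text
tab n 82 theta med 2.2712502686291076 zmax 234.52119020354667
tab n 293 theta med 2.2926349340004712 zmax 229.13782181485817
t 8.65
travel [[0.01, -0.003, -0.002], [0.018, -0.005, -0.008], [0.027, -0.008, -0.016], [0.034, -0.011, -0.023], [0.042, -0.013, -0.031], [0.049, -0.016, -0.04], [0.056, -0.018, -0.048], [0.062, -0.02, -0.058], [0.068, -0.022, -0.067], [0.073, -0.024, -0.077]]
dr [[0.001, 0.002, -0.002], [0.001, 0.002, -0.002], [0.001, 0.002, -0.002], [0.001, 0.002, -0.002], [0.001, 0.002, -0.002], [0.001, 0.002, -0.002], [0.001, 0.002, -0.002], [0.001, 0.002, -0.002], [0.001, 0.002, -0.002], [0.001, 0.002, -0.002]]
```

jog_arm(
  travel=[
    [0.01,-0.003,-0.002],
    [0.018,-0.005,-0.008],
    [0.027,-0.008,-0.016],
    [0.034,-0.011,-0.023],
    [0.042,-0.013,-0.031],
    [0.049,-0.016,-0.04],
    [0.056,-0.018,-0.048],
    [0.062,-0.02,-0.058],
    [0.068,-0.022,-0.067],
    [0.073,-0.024,-0.077],
  ],
  dr=[
    [0,0,0],
    [0,0,0],
    [0,0,0],
    [0,0,0],
    [0,0,0],
    [0,0,0],
    [0,0,0],
    [0,0,0],
    [0,0,0],
    [0,0,0],
  ],
)

```text
t: 9.65
ee_pos: [652.9, -270.4, 171.2]
orientation: [1.813, -0.292, -0.22]
ft_force: [-1.1, 0.4, 0.6]
width: 0.2
```

```bash
cat >> h.py <<'E'
def down(x,y,z,psi,extra=OFF):
    """tool down; real tips at local x,y,z; jaw axis at tank azimuth psi"""
    hx=np.cross(ZZ,TX); X=np.cos(psi)*TX+np.sin(psi)*hx; d=-ZZ
    return LL(x,y,z)-extra*ZZ,np.stack([X,np.cross(d,X),d],1)
E
python3 - <<'E'
from h import *
tab();b=tab('top')
W=world(b);hsv=cv2.cvtColor(b['pixels'],cv2.COLOR_RGB2HSV)
m=(hsv[...,0]>100)&(hsv[...,0]<130)&(hsv[...,1]>100)&(W[...,2]>118)&(W[...,2]<135)&(np.linalg.norm(W[...,:2]-C,axis=-1)<45)
if m.any(): print('cap',m.sum(),np.median(W[m],0),cv2.minEnclosingCircle(W[m][:,:2].astype(np.float32)))
for psi in (np.pi/2-.65,np.pi/2+.65,-np.pi/2-.65,-np.pi/2+.65):
    for s in(-1.5,1.5):
        q,e=ik(*down(0,0,100,psi),[-.3,.5,1.7,0,1,s]); print(round(psi,2),np.round(q,2),round(e,3))
E
```

```text
tab n 318 theta med 2.743617045561802 zmax 203.59678546080966
tab n 409 theta med 2.779170853854713 zmax 203.44136979141047
cap 181 [ 547.83205779 -190.62115144  125.40758165] ((547.7395629882812, -190.46810913085938), 19.499553680419922)
0.92 [-0.34  0.48  1.87  0.    0.79 -0.94] 0.0
0.92 [-0.34  0.48  1.87 -0.    0.79 -0.94] 0.0
2.22 [-0.34  0.48  1.87 -0.    0.79 -2.24] 0.0
2.22 [-0.4   0.38  2.27  1.44  0.11  2.54] 0.503
-2.22 [-0.23  0.38  2.25 -1.31  0.18 -2.54] 0.526
-2.22 [-0.34  0.48  1.87  0.    0.79  2.2 ] 0.0
-0.92 [-0.34  0.48  1.87  0.    0.79  0.9 ] 0.0
-0.92 [-0.34  0.48  1.87 -0.    0.79  0.9 ] 0.0
```

```bash
python3 - <<'E'
from h import *
rows([down(20,0,240,.1),down(0,0,225,.92)])
E
```

```text
t 9.75
travel [[-0.213, 0.179, 0.098], [-0.261, 0.195, 0.061]]
dr [[0.805, -0.22, 0.054], [0.852, 0.123, 0.496]]
```

jog_arm(
  travel=[
    [0,0,0.06],
    [0,0,0.12],
    [-0.02,0.02,0.16],
    [-0.05,0.04,0.16],
    [-0.08,0.06,0.15],
    [-0.11,0.09,0.14],
    [-0.14,0.11,0.13],
    [-0.16,0.14,0.12],
    [-0.19,0.16,0.11],
    [-0.213,0.179,0.098],
  ],
  dr=[
    [0,0,0],
    [0.03,-0.01,0],
    [0.12,-0.03,0.005],
    [0.2,-0.055,0.015],
    [0.29,-0.08,0.02],
    [0.38,-0.1,0.027],
    [0.47,-0.13,0.03],
    [0.56,-0.15,0.04],
    [0.65,-0.18,0.045],
    [0.73,-0.2,0.05],
  ],
  hand=-1,
)

```text
t: 10.75
ee_pos: [568.0, -198.7, 211.7]
orientation: [3.006, -0.342, -0.018]
ft_force: [-0.7, -0.4, -0.9]
width: 0.5
```

```bash
python3 - <<'E'
from h import *
rows([down(0,0,225,.92)])
E
```

```text
t 10.75
travel [[-0.049, 0.016, -0.042]]
dr [[0.075, 0.015, 0.525]]
```

jog_arm(
  travel=[
    [-0.006,0.002,-0.005],
    [-0.012,0.004,-0.01],
    [-0.018,0.006,-0.015],
    [-0.024,0.008,-0.02],
    [-0.03,0.01,-0.025],
    [-0.036,0.012,-0.03],
    [-0.042,0.014,-0.036],
    [-0.049,0.016,-0.042],
    [-0.049,0.016,-0.042],
    [-0.049,0.016,-0.042],
  ],
  dr=[
    [0.01,0.002,0.07],
    [0.02,0.004,0.14],
    [0.03,0.006,0.21],
    [0.04,0.008,0.28],
    [0.05,0.01,0.35],
    [0.06,0.012,0.42],
    [0.07,0.014,0.49],
    [0.075,0.015,0.525],
    [0.075,0.015,0.525],
    [0.075,0.015,0.525],
  ],
  hand=1,
)

```text
t: 11.75
ee_pos: [548.6, -192.4, 195.1]
orientation: [3.002, 0.925, 0.001]
ft_force: [-0.4, 0.4, 0.2]
width: 77.2
```

```bash
python3 - <<'E'
from h import *
b=grab('wrist');save(b,'w6.png');W=world(b);np.savez('/tmp/w',**b)
hsv=cv2.cvtColor(b['pixels'],cv2.COLOR_RGB2HSV)
m=(hsv[...,0]>95)&(hsv[...,0]<130)&(hsv[...,1]>100)&(np.linalg.norm(W[...,:2]-C,axis=-1)<60)
print(m.sum())
t=m&(abs(W[...,2]-125.5)<6)
print('top pts',t.sum(),np.median(W[t],0) if t.any() else 0)
if t.any():
    # ray-cast mask edge on plane z=125.5
    cs,_=cv2.findContours(t.astype(np.uint8),cv2.RETR_EXTERNAL,cv2.CHAIN_APPROX_NONE);c=max(cs,key=cv2.contourArea)[:,0].astype(float)
    E=np.linalg.inv(b['extrinsics']);r=np.c_[(c[:,0]-b['cx'])/b['fx'],(c[:,1]-b['cy'])/b['fy'],np.ones(len(c))]@E[:3,:3].T;o=E[:3,3]
    P=o+r*((125.5-o[2])/r[:,2])[:,None]
    s=least_squares(lambda k:np.hypot(P[:,0]-k[0],P[:,1]-k[1])-22,C,loss='soft_l1'); print('centre',s.x,'rms',np.sqrt(np.mean(s.fun**2)), 'cam',o)
tab('top')
print(state()[:1],state()[2]['qpos'],state()[2]['ft_force'])
E
```

```text
2204
top pts 2067 [ 547.52570639 -191.17320585  126.85885019]
centre [ 548.02789384 -191.76920868] rms 0.844126148421473 cam [ 511.26777784 -137.86833462  389.82950852]
tab n 1 theta med 2.8073807369932458 zmax 168.00452408731235
(array([ 548.72074124, -192.36416393,  195.19548132]),) [-3.57542755e-01  3.54371887e-01  1.72543191e+00 -2.05729975e-04
  1.06095875e+00 -9.55579505e-01] [ 0.42621656  0.61861841 -0.47042811]
```

View pics/w6.png

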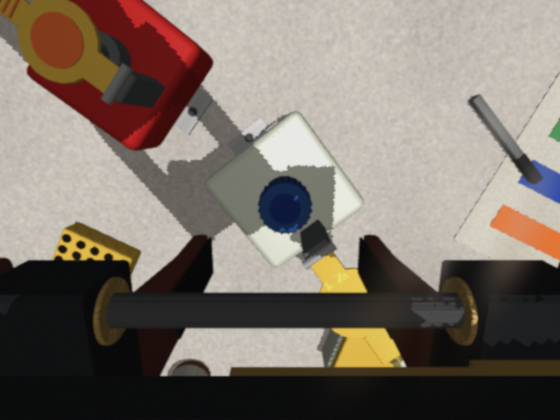

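jog_arm(
  travel=[
    [-0.001,0.001,-0.04],
    [-0.001,0.001,-0.08],
    [-0.001,0.001,-0.12],
    [-0.001,0.001,-0.16],
    [-0.001,0.001,-0.2],
    [-0.001,0.001,-0.23],
    [-0.001,0.001,-0.26],
    [-0.001,0.001,-0.29],
    [-0.001,0.001,-0.318],
    [-0.001,0.001,-0.318],
  ],
  dr=[
    [0,0,0],
    [0,0,0],
    [0,0,0],
    [0,0,0],
    [0,0,0],
    [0,0,0],
    [0,0,0],
    [0,0,0],
    [0,0,0],
    [0,0,0],
  ],
  hand=1,
)

```text
t: 12.85
ee_pos: [547.3, -191.6, 66.4]
orientation: [-3.001, -0.925, 0.002]
ft_force: [-0.7, -0.5, 0.4]
width: 87.9
```

jog_arm(
  travel=[
    [0.002,-0.001,0],
    [0.002,-0.001,0],
    [0.002,-0.001,0],
    [0.002,-0.001,0],
    [0.002,-0.001,0],
    [0.002,-0.001,0],
    [0.002,-0.001,0],
    [0.002,-0.001,0],
    [0.002,-0.001,0],
    [0.002,-0.001,0],
  ],
  dr=[
    [0,0,0],
    [0,0,0],
    [0,0,0],
    [0,0,0],
    [0,0,0],
    [0,0,0],
    [0,0,0],
    [0,0,0],
    [0,0,0],
    [0,0,0],
  ],
  hand=0.1,
)

```text
t: 13.85
ee_pos: [548.1, -192.0, 66.4]
orientation: [-3.001, -0.925, 0.003]
ft_force: [0.0, 0.7, 0.5]
width: 48.3
```

jog_arm(
  travel=[
    [0,0,0],
    [0,0,0],
    [0,0,0],
    [0,0,0],
    [0,0,0],
    [0,0,0],
    [0,0,0],
    [0,0,0],
    [0,0,0],
    [0,0,0],
  ],
  dr=[
    [0,0,0],
    [0,0,0],
    [0,0,0],
    [0,0,0],
    [0,0,0],
    [0,0,0],
    [0,0,0],
    [0,0,0],
    [0,0,0],
    [0,0,0],
  ],
  hand=-1,
)

```text
t: 14.85
ee_pos: [547.9, -192.0, 66.3]
orientation: [-3.001, -0.925, 0.003]
ft_force: [-2.0, -2.7, 0.7]
width: 43.8
```

```bash
python3 - <<'E'
from h import *
o=state()[2];print({k:np.round(o[k],2) for k in('t','qpos','ee_pos','ft_force','moment','width')})
E
```

```text
{'t': np.float64(14.85), 'qpos': array([-0.36,  0.53,  1.8 , -0.  ,  0.81, -0.96]), 'ee_pos': array([ 547.93, -192.02,   66.31]), 'ft_force': array([-1.96, -2.69,  0.65]), 'moment': array([-0.37,  0.41,  0.01]), 'width': np.float64(43.8)}
```

jog_arm(
  travel=[
    [0,0,0],
    [0,0,0],
    [0,0,0],
    [0,0,0],
    [0,0,0],
    [0,0,0],
    [0,0,0],
    [0,0,0],
    [0,0,0],
    [0,0,0],
  ],
  dr=[
    [0,0,0.015],
    [0,0,0.03],
    [0,0,0.045],
    [0,0,0.06],
    [0,0,0.075],
    [0,0,0.09],
    [0,0,0.09],
    [0,0,0.09],
    [0,0,0.09],
    [0,0,0.09],
  ],
)

```text
t: 15.85
ee_pos: [548.1, -191.9, 66.4]
orientation: [-2.929, -1.135, 0.002]
ft_force: [0.9, 1.0, 1.1]
width: 43.8
```

```bash
cat > s.py <<'E'
from h import *
o=state()[2];print({k:np.round(o[k],2).tolist() for k in('t','qpos','ee_pos','ft_force','moment','width')})
E
python3 s.py
```

```text
{'t': 15.85, 'qpos': [-0.36, 0.53, 1.8, -0.0, 0.81, -1.1], 'ee_pos': [548.14, -191.92, 66.4], 'ft_force': [0.9, 1.01, 1.12], 'moment': [0.11, -0.03, 0.02], 'width': 43.85}
```

jog_arm(
  travel=[
    [0,0,0],
    [0,0,0],
    [0,0,0],
    [0,0,0],
    [0,0,0],
    [0,0,0],
    [0,0,0],
    [0,0,0],
    [0,0,0],
    [0,0,0],
  ],
  dr=[
    [0,0,0.015],
    [0,0,0.03],
    [0,0,0.045],
    [0,0,0.06],
    [0,0,0.075],
    [0,0,0.09],
    [0,0,0.09],
    [0,0,0.09],
    [0,0,0.09],
    [0,0,0.09],
  ],
)

```text
t: 16.85
ee_pos: [548.2, -192.0, 66.5]
orientation: [-2.841, -1.339, 0.002]
ft_force: [-0.8, -0.7, 2.9]
width: 43.8
```

```bash
python3 s.py
```

```text
{'t': 16.85, 'qpos': [-0.36, 0.53, 1.8, -0.0, 0.81, -1.24], 'ee_pos': [548.2, -191.95, 66.45], 'ft_force': [-0.79, -0.66, 2.92], 'moment': [-0.08, 0.06, 0.02], 'width': 43.85}
```

jog_arm(
  travel=[
    [0,0,0],
    [0,0,0],
    [0,0,0],
    [0,0,0],
    [0,0,0],
    [0,0,0],
    [0,0,0],
    [0,0,0],
    [0,0,0],
    [0,0,0],
  ],
  dr=[
    [0,0,0.01],
    [0,0,0.02],
    [0,0,0.03],
    [0,0,0.04],
    [0,0,0.05],
    [0,0,0.06],
    [0,0,0.06],
    [0,0,0.06],
    [0,0,0.06],
    [0,0,0.06],
  ],
)

```text
t: 17.85
ee_pos: [548.3, -192.0, 66.5]
orientation: [-2.775, -1.471, 0.002]
ft_force: [0.6, 1.9, 3.7]
width: 43.6
```

```bash
python3 s.py
```

```text
{'t': 17.85, 'qpos': [-0.36, 0.53, 1.8, -0.0, 0.81, -1.33], 'ee_pos': [548.33, -191.98, 66.53], 'ft_force': [0.64, 1.87, 3.68], 'moment': [0.15, -0.01, -0.02], 'width': 43.62}
```

jog_arm(
  travel=[
    [0,0,0],
    [0,0,0],
    [0,0,0],
    [0,0,0],
    [0,0,0],
    [0,0,0],
    [0,0,0],
    [0,0,0],
    [0,0,0],
    [0,0,0],
  ],
  dr=[
    [0,0,0.01],
    [0,0,0.02],
    [0,0,0.03],
    [0,0,0.04],
    [0,0,0.05],
    [0,0,0.06],
    [0,0,0.06],
    [0,0,0.06],
    [0,0,0.06],
    [0,0,0.06],
  ],
)

```text
t: 18.85
ee_pos: [548.4, -192.2, 66.7]
orientation: [2.703, 1.602, -0.002]
ft_force: [-2.4, 0.4, 6.6]
width: 43.9
```

```bash
python3 s.py
```

```text
{'t': 18.85, 'qpos': [-0.36, 0.53, 1.8, -0.0, 0.81, -1.43], 'ee_pos': [548.38, -192.17, 66.69], 'ft_force': [-2.39, 0.44, 6.56], 'moment': [0.05, 0.12, -0.02], 'width': 43.89}
```

jog_arm(
  travel=[
    [0,0,0.001],
    [0,0,0.001],
    [0,0,0.002],
    [0,0,0.002],
    [0,0,0.002],
    [0,0,0.002],
    [0,0,0.002],
    [0,0,0.002],
    [0,0,0.002],
    [0,0,0.002],
  ],
  dr=[
    [0,0,0],
    [0,0,0],
    [0,0,0],
    [0,0,0],
    [0,0,0],
    [0,0,0],
    [0,0,0],
    [0,0,0],
    [0,0,0],
    [0,0,0],
  ],
)

```text
t: 19.85
ee_pos: [548.4, -192.2, 67.6]
orientation: [2.702, 1.603, -0.002]
ft_force: [0.3, 0.9, 5.4]
width: 43.9
```

```bash
python3 s.py
```

```text
{'t': 19.85, 'qpos': [-0.36, 0.53, 1.8, -0.0, 0.81, -1.43], 'ee_pos': [548.36, -192.15, 67.58], 'ft_force': [0.28, 0.93, 5.42], 'moment': [0.23, 0.09, -0.04], 'width': 43.94}
```

jog_arm(
  travel=[
    [0,0,0.001],
    [0,0,0.002],
    [0,0,0.003],
    [0,0,0.004],
    [0,0,0.005],
    [0,0,0.006],
    [0,0,0.007],
    [0,0,0.008],
    [0,0,0.008],
    [0,0,0.008],
  ],
  dr=[
    [0,0,0],
    [0,0,0],
    [0,0,0],
    [0,0,0],
    [0,0,0],
    [0,0,0],
    [0,0,0],
    [0,0,0],
    [0,0,0],
    [0,0,0],
  ],
)

```text
t: 20.85
ee_pos: [548.4, -192.2, 70.8]
orientation: [2.702, 1.603, -0.002]
ft_force: [-0.0, 1.0, 4.0]
width: 43.9
```

```bash
python3 s.py
```

```text
{'t': 20.85, 'qpos': [-0.36, 0.52, 1.8, -0.0, 0.82, -1.43], 'ee_pos': [548.35, -192.16, 70.79], 'ft_force': [-0.04, 0.99, 3.99], 'moment': [0.16, 0.1, 0.03], 'width': 43.86}
```

jog_arm(
  travel=[
    [0,0,0.01],
    [0,0,0.02],
    [0,0,0.035],
    [0,0,0.05],
    [0,0,0.07],
    [0,0,0.1],
    [0,0,0.13],
    [0,0,0.16],
    [0,0,0.19],
    [0,0,0.22],
  ],
  dr=[
    [0,0,0],
    [0,0,0],
    [0,0,0],
    [0,0,0],
    [0,0,0],
    [0,0,0],
    [0,0,0],
    [0,0,0],
    [0,0,0],
    [0,0,0],
  ],
)

```text
t: 21.85
ee_pos: [548.4, -192.2, 160.1]
orientation: [2.702, 1.603, -0.002]
ft_force: [-0.0, -0.3, -0.4]
width: 44.0
```

```bash
python3 - <<'E'
from h import *
b=grab('scene');c=grab('wrist')
cv2.imwrite('pics/s7.png',np.hstack([cv2.resize(b['pixels'][130:310,130:370],(400,300)),cv2.resize(c['pixels'],(400,300))])[...,::-1])
o=state()[2];print(o['ee_pos'],o['ft_force'],o['width'])
E
```

```text
[ 549.56137632 -192.61002168  160.95089586] [ 0.36792125 -0.0527759  -0.34575154] 44.376315876012896
```

View pics/s7.png

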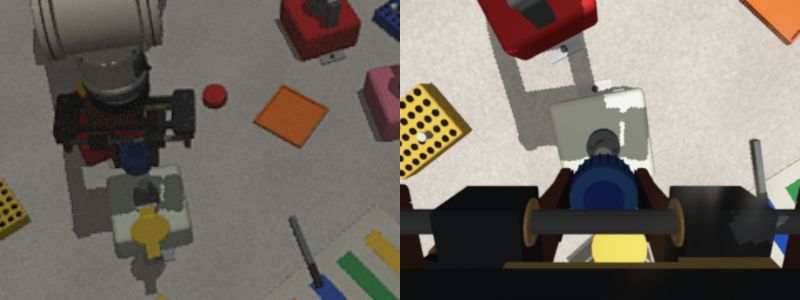

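jog_arm(
  travel=[
    [-0.006,0.03,0],
    [-0.018,0.1,0],
    [-0.033,0.19,0],
    [-0.05,0.28,0],
    [-0.067,0.38,0],
    [-0.084,0.48,0],
    [-0.101,0.58,0],
    [-0.117,0.67,0],
    [-0.128,0.74,0],
    [-0.135,0.779,0],
  ],
  dr=[
    [0,0,0],
    [0,0,0],
    [0,0,0],
    [0,0,0],
    [0,0,0],
    [0,0,0],
    [0,0,0],
    [0,0,0],
    [0,0,0],
    [0,0,0],
  ],
)

```text
t: 22.95
ee_pos: [494.0, 121.5, 160.4]
orientation: [2.699, 1.605, -0.001]
ft_force: [0.5, 0.6, -0.1]
width: 44.2
```

jog_arm(
  travel=[
    [0,0,-0.04],
    [0,0,-0.08],
    [0,0,-0.12],
    [0,0,-0.16],
    [0,0,-0.2],
    [0,0,-0.24],
    [0,0,-0.28],
    [0,0,-0.32],
    [0,0,-0.345],
    [0,0,-0.345],
  ],
  dr=[
    [0,0,0],
    [0,0,0],
    [0,0,0],
    [0,0,0],
    [0,0,0],
    [0,0,0],
    [0,0,0],
    [0,0,0],
    [0,0,0],
    [0,0,0],
  ],
)

```text
t: 23.95
ee_pos: [492.3, 121.5, 20.9]
orientation: [2.699, 1.605, -0.006]
ft_force: [0.4, -0.4, -0.6]
width: 44.2
```

```bash
python3 - <<'E'
from h import *
b=grab('scene');W=world(b);p,R,o=state()
print(p,R.as_matrix()[:,2].round(3),o['ft_force'])
hsv=cv2.cvtColor(b['pixels'],cv2.COLOR_RGB2HSV)
m=(hsv[...,0]>95)&(hsv[...,0]<130)&(hsv[...,1]>90)&(np.linalg.norm(W[...,:2]-p[:2],axis=-1)<45)&(W[...,2]<130)
print(m.sum(),np.percentile(W[m],[2,50,98],axis=0).round(1) if m.any() else '')
E
```

```text
[493.05529024 121.57561304  21.79015008] [-0.001 -0.002 -1.   ] [-0.29003047 -0.22727043  0.1208648 ]
165 [[477.2 103.1  52. ]
 [499.  119.9  79.9]
 [515.4 140.4  84.2]]
```

jog_arm(
  travel=[
    [0.006,-0.006,-0.015],
    [0.006,-0.006,-0.03],
    [0.006,-0.006,-0.045],
    [0.006,-0.006,-0.06],
    [0.006,-0.006,-0.07],
    [0.006,-0.006,-0.08],
    [0.006,-0.006,-0.088],
    [0.006,-0.006,-0.095],
    [0.006,-0.006,-0.1],
    [0.006,-0.006,-0.1],
  ],
  dr=[
    [0,0,0],
    [0,0,0],
    [0,0,0],
    [0,0,0],
    [0,0,0],
    [0,0,0],
    [0,0,0],
    [0,0,0],
    [0,0,0],
    [0,0,0],
  ],
)

```text
t: 25.0
ee_pos: [495.3, 119.2, -18.4]
orientation: [2.699, 1.605, -0.004]
ft_force: [0.6, 0.1, -0.8]
width: 43.8
```

jog_arm(
  travel=[
    [0,0,-0.001],
    [0,0,-0.002],
    [0,0,-0.003],
    [0,0,-0.004],
    [0,0,-0.005],
    [0,0,-0.005],
    [0,0,-0.005],
    [0,0,-0.005],
    [0,0,-0.005],
    [0,0,-0.005],
  ],
  dr=[
    [0,0,0],
    [0,0,0],
    [0,0,0],
    [0,0,0],
    [0,0,0],
    [0,0,0],
    [0,0,0],
    [0,0,0],
    [0,0,0],
    [0,0,0],
  ],
)

```text
t: 26.0
ee_pos: [495.4, 119.2, -20.4]
orientation: [2.699, 1.605, -0.004]
ft_force: [0.8, -0.6, -0.7]
width: 44.0
```

jog_arm(
  travel=[
    [0,0,-0.001],
    [0,0,-0.002],
    [0,0,-0.003],
    [0,0,-0.004],
    [0,0,-0.004],
    [0,0,-0.004],
    [0,0,-0.004],
    [0,0,-0.004],
    [0,0,-0.004],
    [0,0,-0.004],
  ],
  dr=[
    [0,0,0],
    [0,0,0],
    [0,0,0],
    [0,0,0],
    [0,0,0],
    [0,0,0],
    [0,0,0],
    [0,0,0],
    [0,0,0],
    [0,0,0],
  ],
)

```text
t: 27.0
ee_pos: [495.4, 119.2, -22.0]
orientation: [2.699, 1.605, -0.004]
ft_force: [0.4, 0.6, -0.4]
width: 44.0
```

jog_arm(
  travel=[
    [0,0,-0.001],
    [0,0,-0.002],
    [0,0,-0.003],
    [0,0,-0.003],
    [0,0,-0.003],
    [0,0,-0.003],
    [0,0,-0.003],
    [0,0,-0.003],
    [0,0,-0.003],
    [0,0,-0.003],
  ],
  dr=[
    [0,0,0],
    [0,0,0],
    [0,0,0],
    [0,0,0],
    [0,0,0],
    [0,0,0],
    [0,0,0],
    [0,0,0],
    [0,0,0],
    [0,0,0],
  ],
)

```text
t: 28.0
ee_pos: [495.4, 119.2, -23.2]
orientation: [2.699, 1.605, -0.004]
ft_force: [-1.3, -1.0, -0.3]
width: 43.7
```

jog_arm(
  travel=[
    [0,0,-0.001],
    [0,0,-0.002],
    [0,0,-0.003],
    [0,0,-0.003],
    [0,0,-0.003],
    [0,0,-0.003],
    [0,0,-0.003],
    [0,0,-0.003],
    [0,0,-0.003],
    [0,0,-0.003],
  ],
  dr=[
    [0,0,0],
    [0,0,0],
    [0,0,0],
    [0,0,0],
    [0,0,0],
    [0,0,0],
    [0,0,0],
    [0,0,0],
    [0,0,0],
    [0,0,0],
  ],
)

```text
t: 29.0
ee_pos: [495.4, 119.2, -23.4]
orientation: [2.699, 1.605, -0.003]
ft_force: [-3.5, -0.6, 14.0]
width: 43.9
```

jog_arm(
  travel=[
    [0,0,0.001],
    [0,0,0.001],
    [0,0,0.001],
    [0,0,0.001],
    [0,0,0.001],
    [0,0,0.001],
    [0,0,0.001],
    [0,0,0.001],
    [0,0,0.001],
    [0,0,0.001],
  ],
  dr=[
    [0,0,0],
    [0,0,0],
    [0,0,0],
    [0,0,0],
    [0,0,0],
    [0,0,0],
    [0,0,0],
    [0,0,0],
    [0,0,0],
    [0,0,0],
  ],
  hand=0.25,
)

```text
t: 30.0
ee_pos: [495.5, 119.1, -23.0]
orientation: [2.699, 1.605, -0.003]
ft_force: [-0.5, 0.4, 0.5]
width: 55.1
```

jog_arm(
  travel=[
    [0,0,0.005],
    [0,0,0.015],
    [0,0,0.04],
    [0,0,0.08],
    [0,0,0.13],
    [0,0,0.19],
    [0,0,0.25],
    [0,0,0.31],
    [0,0,0.37],
    [0,0,0.43],
  ],
  dr=[
    [0,0,0],
    [0,0,0],
    [0,0,0],
    [0,0,0],
    [0,0,0],
    [0,0,0],
    [0,0,0],
    [0,0,0],
    [0,0,0],
    [0,0,0],
  ],
  hand=0.25,
)

```text
t: 31.0
ee_pos: [495.3, 119.1, 150.9]
orientation: [2.699, 1.605, -0.002]
ft_force: [-0.2, -0.4, 0.2]
width: 54.9
```

jog_arm(
  travel=[
    [-0.02,0.03,0.03],
    [-0.05,0.08,0.06],
    [-0.09,0.14,0.1],
    [-0.13,0.2,0.12],
    [-0.16,0.27,0.12],
    [-0.19,0.34,0.12],
    [-0.22,0.4,0.12],
    [-0.23,0.45,0.12],
    [-0.24,0.48,0.12],
    [-0.24,0.48,0.12],
  ],
  dr=[
    [0,0,0],
    [0,0,0],
    [0,0,0],
    [0,0,0],
    [0,0,0],
    [0,0,0],
    [0,0,0],
    [0,0,0],
    [0,0,0],
    [0,0,0],
  ],
)

```text
t: 32.0
ee_pos: [398.3, 312.3, 198.9]
orientation: [2.697, 1.608, -0.002]
ft_force: [0.5, 0.3, -0.0]
width: 54.7
```

```bash
python3 - <<'E'
from h import *
b=tab('top');W=world(b);tab('scene')
cv2.imwrite('pics/s8.png',cv2.resize(b['pixels'][150:330,80:480],None,fx=2,fy=2)[...,::-1])
hsv=cv2.cvtColor(b['pixels'],cv2.COLOR_RGB2HSV)
m=(hsv[...,0]>95)&(hsv[...,0]<130)&(hsv[...,1]>90)&(np.linalg.norm(W[...,:2]-[495.6,119],axis=-1)<60)&(W[...,2]>25)
P=W[m];print(len(P),np.median(P,0),cv2.minEnclosingCircle(P[:,:2].astype(np.float32)))
A=np.c_[P[:,:2]-P[:,:2].mean(0),np.ones(len(P))];print('tilt',np.linalg.lstsq(A,P[:,2],rcond=None)[0])
o=state()[2];print(o['t'],o['ee_pos'],o['ft_force'],o['width'])
E
```

```text
tab n 444 theta med 2.7926495315438022 zmax 171.47792432417214
tab n 432 theta med 2.7728314213224916 zmax 171.0541562051044
142 [495.4148733  118.30886916  36.19286574] ((496.1828308105469, 117.20575714111328), 18.960866928100586)
tilt [ 9.12384251e-03 -1.23880264e-02  3.60662249e+01]
32.1 [398.8599035  310.7914522  198.78635024] [-0.19209261  0.02870352  0.39025267] 54.83790652337471
```

View pics/s8.png

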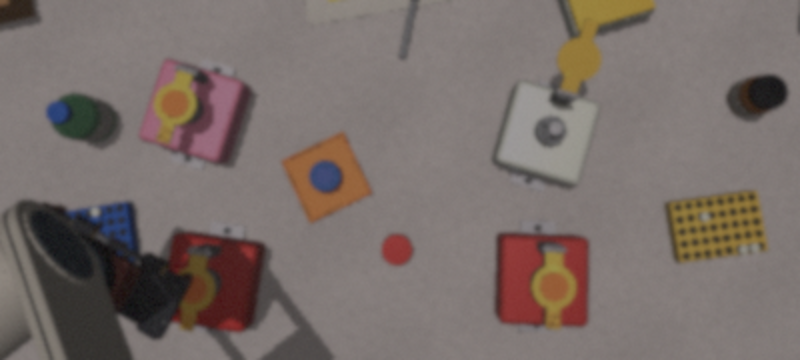

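The cap (at 326,177) stands upright and centred in the orange tray. The tab (at 580,60) is folded back and the open port (at 550,130) is bare. The gripper is clear of everything, so I'm handing in.

```bash
python3 -c "from workcell import ticket; print(ticket.close_job())"
```

```text
the job is handed in; nothing more can be done
None
```

The job is done and handed in at about 32 s of the 72 s allowed; no verdict was reported.

**What I did:**
- **Tab:** I lifted the yellow tab from underneath with the shut fingers tilted sideways and folded it back.
- **Cap:** I gripped the cap and turned it anticlockwise about 0.47 rad in small steps, until the upward push reached about 6 N. A gentle lift confirmed it was free. I then lifted it off and lowered it into the tray until it touched, with about 14 N at contact, then opened the gripper.

**Last checks:**
- **Tab:** it lies at about 2.78 rad, a little short of its 2.9 rad stop but well past the limit.
- **Cap:** it stands about 1 mm from the tray centre, its top is at 36 mm (37 mm expected), and its tilt is about 0.015 rad.
- **Robot:** the gripper is clear and the force reads about zero.
- **Bystanders:** none in the last overhead view looked moved, but I judged that by eye and did not measure it. The blue rack was partly hidden behind the arm.

**What disagreed:**
- **Tool position:** the cameras showed the real fingertips about 30 mm behind the reported TCP. I found this before touching anything and allowed for it in every move after that.
- **Release force:** the push at release built up gradually instead of jumping, so I relied on the test lift to tell that the thread had let go.

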